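Bracket glue-up: pick the bracket from the bin, set it in the jig, clip it

ROBOT

A 6-joint arm with a two-finger parallel gripper is mounted at the origin on a cart in front of the work surface, level with it; the furniture and walls round the work are solid. World frame = base frame: x ahead of the robot, y to its left, z up, the work surface at z = 0. Lengths are in m, angles in rad, forces in N, time in s.
With the tool pointing down it reaches from about 0.425 to 0.925 m from the base axis. Payload 12.5 kg.
Tool frame: the origin (TCP) lies on the centre line of the jaws, within the pads' length; the fingertips stand 19 mm ahead of it and the grasp point (between the pads) is the TCP; z points along the fingers, y is the direction in which the jaws open and shut (so a half turn about z gives the same grasp; the last joint's range is limited). The gripper opens to 85 mm and grips with 20 to 120 N. Pads are 22 mm wide; open, the fingers measure 114 mm over their backs; the gripper's body (76 mm by 85 mm) begins 54 mm behind the grasp point. The pads swing forward as they close: fully open they stand 13 mm farther back than shut.
Start: joints at [1.127, 0.491, 1.559, -0, 1.092, -0.106], TCP at [0.207, 0.59, 0.25] pointing down, gripper open.
Joint ranges: [-3.1, 3.1], [-0.84, 2.19], [0.05, 2.79], [-1.13, 4.28], [0.06, 2.93], [-2.69, 2.69]. Speed limits (rad/s): [2.22, 2.22, 2.79, 3.14, 3.14, 3.14].

INTERFACE

Orientations are given as a unit quaternion [w, x, y, z].
In Python, from station import manip gives the robot as it stands.
- The arm moves only by the tool drive_tool, never from a script. Its argument "targets" is a list of rows, each a list of 3 entries, a list of its own where there are three numbers: the closure, from 0 (fully open) to 1 (shut), then the shift along the tool's x, y, z in mm, then the turn about the tool's z in degrees. In form: [[fingers, [x, y, z], yaw], ...]. A call has 1 to 12 rows; each row is the pose to reach, as a shift and turn from the pose measured when the call began, along the tool's axes at that moment; what a row does not reach only later rows make up. A row lasts 1/10 s, in which the tool goes at most 50 mm and 8.59 degrees, less where a joint would pass 70% of its speed; a pose out of reach is approached as far as the arm can. A call with a gripper value outside its range is refused whole. The fingers move at their own pace and stop on an object; the grip force is fixed at half the most. Time passes only in rows, so rows that repeat a pose let the fingers close. It gives the time, the measured TCP pose, the force and the opening at its end, in the units of the state.
- manip.observe(): the state, without advancing time (a new reading comes with each control period).
- manip.snapshot(name): name is "scene" or "top" or "wrist"; returns the picture (480x640x3 uint8, blue, green, red); there is no depth.
- manip.camera_model(name): a dict with "K" (3x3 intrinsics, pixels), "dist" ([k1, k2, p1, p2, k3] as OpenCV has them; the pictures are not rectified), "extrinsics" (4x4, takes a point from world to camera coordinates); the wrist camera has in their place "tool_from_camera" (4x4, takes a point from camera to tool coordinates, whose origin is the TCP and whose axes are the flange's). Camera axes: x right, y down, z forward; pixel columns grow to the right and rows downward; lengths in m; the calibration is good to about 2 mm. A picture is of the moment at which its call begins: read the wrist's pose just before it. camera_model takes no time and is no camera call.
- manip.finish_job(): hands the job in, once; it reports no verdict.
Trained networks look in the newest picture that a camera, given by its name, has taken for a name from the list of things; names that differ only in an ending like _2 or _b are one class to them, and where a whole thing is asked for, a point or a joint stands for the part that bears it (a point fixed in the world has none). Each returns a list of dicts, best first, with "confidence" (0 to 1); they miss things now and then, are a little off and sometimes report something else, mostly with a low value. They report only what shows in the picture. A call takes as long as a camera call. They do not tell look-alikes from the thing itself.
- manip.silhouettes(camera, target): "region" (480x640 bool, what is visible of it) and "box" ([centre column, centre row, width, height] in pixels, round what is visible of it).
The state is a dict: "clock": time; "joint_pos": joint angles; "qd": joint speeds; "joint_torque": joint torques, N m; "eef_pos": TCP position; "orientation": TCP orientation; "contact_force": force on the tool from outside, world axes, zero at the start; "ft_torque": the same for the moment, N m; "grip_width": opening from 0.0 (shut) to 1.0 (fully open).
Only numpy, scipy, OpenCV 4.12 (cv2) and the standard library are available. Lean on these libraries where they do the work, as an engineer would, in place of code of your own. Each camera call takes 0.05 s, during which the arm holds its last target. There are 200 camera calls.

TASK

Take the middle-sized corner bracket from the sloped parts bin and stand it in the glue-up jig, foot flat on the board midway between the two pins and back flat against the upright panel. Then squeeze the spring clamp off its rack and clip it upright over the panel's top edge at the middle of the bracket, one jaw on the bracket and one on the back of the panel. Leave the other brackets in the bin and do not disturb the ivory cup, the glue bottle or the jar.

Things in the scene. Friction and masses are not known exactly. Their poses are not given: they have to be found in the camera images.
- bracket_middle: ivory printed corner bracket to use: 38 mm wide (y), two holes in its foot. Origin: bottom edge of the leg's back face, mid width; z up the leg. Foot x -36..0, z 0..6; leg x -6..0, z 0..56. Cheeks at both sides (outsides 38 mm apart) slope from z 14 at x -36 to z 50 at x -9. 30 g. Grasp across the cheeks near x -16, z 36. In the bin z leans 0.25 rad to the front
- bracket_narrow: same bracket but 26 mm wide, one screw hole; stays in the bin
- bracket_wide: same bracket but 50 mm wide, three screw holes; stays in the bin
- bin: grey sloped parts bin, fixed, 101 mm deep (x), 292 wide (y); origin on the bench under its middle, front -x. Three 93 mm wide compartments centred at y -96, 0, 96 mm, one bracket in each (which is where varies). Floor slopes 0.25 rad, low at the front, 4 mm thick, 14 mm above the bench at mid depth; outer walls 26, dividers 20 mm high from the floor's underside
- jig: glue-up jig, fixed: plywood board 125 (x) x 204 (y) mm, top 22 mm above the bench, origin under its middle, front -x. A black printed panel 5 mm thick, 150 long stands across it, front face at x 17.5, top edge 96 mm above the bench. Posts 40 mm high hold its ends at |y| 71..89. Two steel pins, 5 mm thick and 6 high, stand at x -8, y -24.5 and 24.5 mm; the foot goes between them
- station (a point): point on the jig's board at the foot of the panel's front face, midway between the pins; axes as the jig's (x into the panel, z up). The seated bracket has its origin here and the same axes
- clamp: spring clamp like a big clothes peg, dark steel, 105 g. Origin on the hinge pin, frame of the -x lever; y along the pin, z up the handles. Handle ends z 29..48 mm, 22 wide, 54 mm over their outsides at the top as parked; parallel when squeezed to 30 mm. Jaw tips: 5 mm radius, 16 wide, centred 36 mm below the pin. Squeezing the handles (3 to 6 N) opens the jaws
- clamp_lever (a joint): angle of the clamp's +x lever against the other, rad: 0 = jaw tips 6 mm apart (as parked), 0.14 = 11 mm apart (bracket leg + panel), 0.58 = stop, 27 mm apart. Per rad the jaws open 36 mm and the handle tops close 47 mm. A spring pulls it shut (negative)
- rack: clamp rack, fixed: wooden foot 64 x 130 x 20 mm, origin under its middle, with an upright steel strip along y, 6 mm thick, 112 long, top edge 80 mm above the bench. The clamp is parked upright astride it, its hinge pin (5.6 mm thick) resting on the strip's edge, jaws closing along x
- body_ivory: bystander: ivory printed cup, 76 x 68 x 104 mm, origin under its middle
- glue_bottle: bystander: small white glue bottle with red cap, 26 x 42 x 112 mm, origin under its middle
- paste_jar: bystander: white jar with blue lid, 55 mm across, 54 mm high, origin under its middle
- panel: the upright printed panel of the jig; its frame coincides with the jig's
There are look-alikes about, which are no part of the job. What is shaped like the clamp but orange or purple is not meant.

How it is judged:
By the outcome, as a careful person would: the job done as asked, in the order asked, and still so for the second after the job is handed in, with the robot touching nothing.
It also fails if it takes over 61 s, if anything falls off the work surface, if the arm or the gripper's body presses on something with over 40 N, if the wrist force passes 120 N, or if a joint passes its speed limit or range.

## Working session

There is one attempt and no reset: what is moved stays moved. The work goes in short steps, Python scripts to look and compute and a tool call to move; the robot and the scene stay as the last step left them, time stands still between calls to the robot, and variables do not carry over. Pictures are saved under pics/ and viewed, about 8 in all and at most 12, crops included, and the job is handed in when it is done.

Besides the shell and the picture viewer there is one more tool, called after ">>>" as name(argument=value, ...), one argument or row to a line, values as JSON. drive_tool: Moves the arm, as the interface text tells. Its arguments: {"type":"object","properties":{"targets":{"type":"array"}},"required":["targets"]}

```bash
mkdir -p pics; python3 - <<'E'
from station import manip
import cv2,numpy as np
s=manip.observe();print(s)
for c in("scene","top"):
    im=manip.snapshot(c);cv2.imwrite(f"pics/{c}0.png",im)
    m=manip.camera_model(c);print(c,np.round(m["K"],1).tolist(),m["dist"],np.round(m["extrinsics"],4).tolist())
    for t in("bracket_middle","bracket_narrow","bracket_wide","bin","jig","clamp","rack","panel","body_ivory","glue_bottle","paste_jar"):
        print(t,[(round(d["confidence"],2),np.round(d["box"]).tolist()) for d in manip.silhouettes(c,t)[:4]])
print(manip.camera_model("wrist"))
E
```

```text
{'clock': 0.0, 'joint_pos': array([ 1.12736437e+00,  4.91569441e-01,  1.55946142e+00,  1.80816708e-05,
        1.09167116e+00, -1.05589757e-01]), 'qd': array([ 2.57058382e-04, -1.34024338e-03, -2.31638235e-06, -4.86784892e-04,
        2.27728737e-03,  1.43301280e-04]), 'joint_torque': array([ 7.43314922e-04, -6.18483067e+01, -2.61571294e+01, -6.97214591e-05,
        4.27728693e-03, -5.43133717e-05]), 'eef_pos': array([0.20703918, 0.58949722, 0.24971746]), 'orientation': array([-1.58081965e-04,  1.68122990e-01,  9.85765871e-01, -5.31741872e-04]), 'contact_force': array([0.37415987, 0.42896836, 0.2735091 ]), 'ft_torque': array([-0.03017494, -0.02662658, -0.01113942]), 'grip_width': 0.9992021443073547}
scene [[435.9, 0.0, 313.9], [0.0, 435.9, 240.3], [0.0, 0.0, 1.0]] [-0.05520501  0.          0.          0.          0.        ] [[-0.5066, -0.8622, -0.0097, 0.2743], [-0.4133, 0.2527, -0.8748, 0.2709], [0.7567, -0.4391, -0.4844, 0.816], [0.0, 0.0, 0.0, 1.0]]
bracket_middle [(0.94, [235.0, 277.0, 24.0, 25.0])]
bracket_narrow [(0.64, [272.0, 266.0, 16.0, 22.0]), (0.62, [228.0, 279.0, 127.0,
[... 1438 characters left out ...]
glue_bottle [(0.53, [329.0, 174.0, 11.0, 12.0])]
paste_jar [(0.58, [286.0, 288.0, 18.0, 20.0])]
{'K': array([[429.37800249,   0.        , 317.56610279],
       [  0.        , 429.37800249, 237.65165868],
       [  0.        ,   0.        ,   1.        ]]), 'dist': array([-0.01351711,  0.        ,  0.        ,  0.        ,  0.        ]), 'tool_from_camera': array([[ 1.17418096e-03, -9.54635101e-01, -2.97775829e-01,
         7.62566834e-02],
       [ 9.99998961e-01,  8.71750676e-04,  1.14843421e-03,
        -2.54559800e-04],
       [-8.36749326e-04, -2.97776868e-01,  9.54635133e-01,
        -1.23451154e-01],
       [ 0.00000000e+00,  0.00000000e+00,  0.00000000e+00,
         1.00000000e+00]])}
```

```bash
python3 - <<'E'
import cv2,numpy as np
a=cv2.imread("pics/scene0.png")[190:400,150:430];b=cv2.imread("pics/top0.png")[150:360,150:490]
cv2.imwrite("pics/sc.png",cv2.resize(a,None,fx=2.85,fy=2.85,interpolation=cv2.INTER_CUBIC))
cv2.imwrite("pics/tp.png",cv2.resize(b,None,fx=2.35,fy=2.35,interpolation=cv2.INTER_CUBIC))
E
```

```text
(no output)
```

View pics/sc.png

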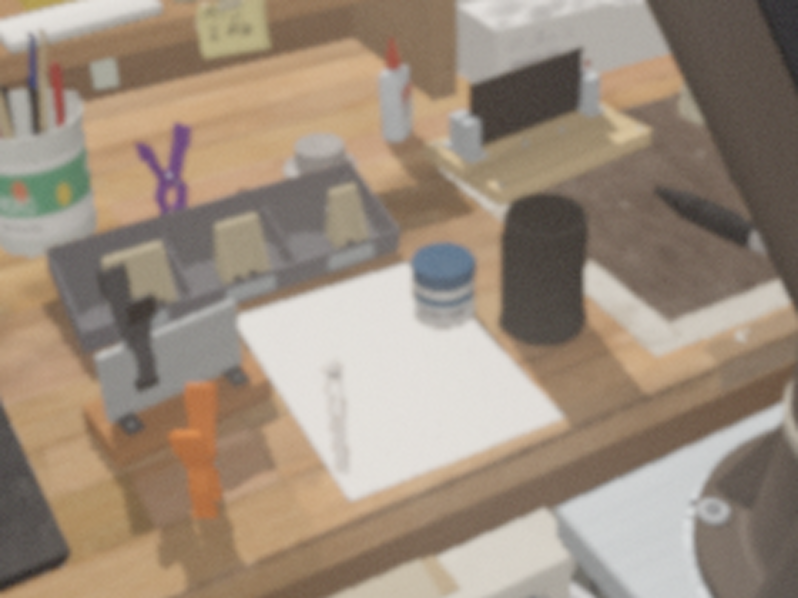

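View pics/tp.png

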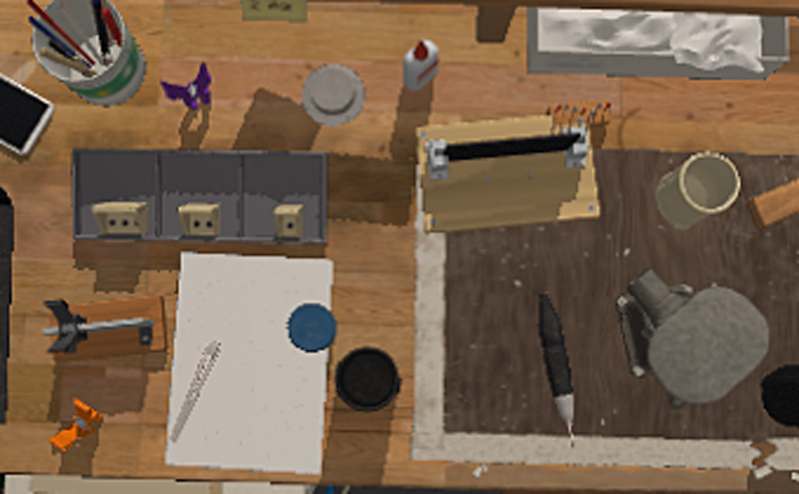

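The scene crop shows the bin left of centre, holding wide (three holes), middle (two holes) and narrow (one hole) brackets from left to right. In raw top pixels, the bracket candidates are (198,242), (237,242) and (272,243). The one to use is (237,242): two holes and medium width. The clamp candidates are dark astride the rack at (178,288), orange at (183,330) and purple at (229,188). The dark steel one on the rack is meant. The jig is at about (366,223).

```bash
cat > h.py <<'E'
from station import manip
import cv2,numpy as np
from scipy.spatial.transform import Rotation as Rn
def tool():
    s=manip.observe();q=s["orientation"];T=np.eye(4)
    T[:3,:3]=Rn.from_quat([q[1],q[2],q[3],q[0]]).as_matrix();T[:3,3]=s["eef_pos"];return T
def cam(c,T=None):
    m=manip.camera_model(c)
    E=m["extrinsics"] if c!="wrist" else np.linalg.inv((tool() if T is None else T)@m["tool_from_camera"])
    return m["K"],m["dist"],E
def onplane(cm,uv,z):
    K,d,E=cm;p=cv2.undistortPoints(np.array(uv,float).reshape(-1,1,2),K,d).reshape(-1,2)
    r=np.c_[p,np.ones(len(p))]@E[:3,:3];o=-E[:3,:3].T@E[:3,3]
    return o+r*((z-o[2])/r[:,2])[:,None]
def proj(cm,P):
    K,d,E=cm;return cv2.projectPoints(np.array(P,float).reshape(-1,3),cv2.Rodrigues(E[:3,:3])[0],E[:3,3],K,d)[0].reshape(-1,2)
def go(P,yawdir):
    """shift in tool mm to P; yaw turn so that tool y lies along yawdir(deg, world), mod 180"""
    T=tool();sh=T[:3,:3].T@(np.array(P)-T[:3,3])*1e3
    a=np.degrees(np.arctan2(T[1,1],T[0,1]));dy=(a-yawdir+90)%180-90   # tool z down: + yaw lowers world angle
    print("shift",sh.round(1),"yaw",round(dy,1),"joints",manip.observe()["joint_pos"].round(2))
E
python3 - <<'E'
from h import *
t=cam("top");f=lambda c,z:onplane(t,[[150+c[0]/2.35,150+c[1]/2.35]],z)[0].round(4)
for n,c,z in [("bin FL",(73,240),.02),("bin FR",(327,240),.02),("bin BL",(74,150),.05),("bin BR",(327,150),.05),
 ("jig FL",(426,231),.022),("jig FR",(598,214),.022),("panelL",(447,150),.096),("panelR",(570,137),.096),("pin1",(487,181),.03),("pin2",(531,176),.03),
 ("brk",(200,207),.07),("brk foot",(201,236),.02),("stripL",(75,329),.08),("stripR",(140,325),.08),("clamp tops",(57,327),.128),("jar",(311,327),.054),("glue",(422,50),.11),("cup",(710,178),.1),("orange",(80,425),.03),("blackcup",(366,378),.08)]:
    print(n,f(c,z))
print(tool().round(3))
go([.52,.19,.26],90)
E
```

```text
bin FL [0.4785 0.3952 0.02  ]
bin FR [0.4865 0.1008 0.02  ]
bin BL [0.5785 0.3922 0.05  ]
bin BR [0.5856 0.1026 0.05  ]
jig FL [ 0.4997 -0.0128  0.022 ]
jig FR [ 0.525  -0.2119  0.022 ]
panelL [ 0.5792 -0.0311  0.096 ]
panelR [ 0.5978 -0.1661  0.096 ]
pin1 [ 0.5586 -0.0816  0.03  ]
pin2 [ 0.566  -0.1324  0.03  ]
brk [0.5131 0.2399 0.07  ]
brk foot [0.4872 0.2463 0.02  ]
stripL [0.3739 0.368  0.08  ]
stripR [0.3804 0.2969 0.08  ]
clamp tops [0.3737 0.3727 0.128 ]
jar [0.3848 0.1131 0.054 ]
glue [ 0.6873 -0.001   0.11  ]
cup [ 0.5557 -0.3203  0.1   ]
orange [0.2683 0.3709 0.03  ]
blackcup [0.3306 0.0503 0.08  ]
[[-0.943  0.331  0.     0.207]
 [ 0.331  0.943  0.     0.59 ]
 [ 0.     0.    -1.     0.25 ]
 [ 0.     0.     0.     1.   ]]
shift [-427.7 -273.4   -9.7] yaw -19.4 joints [ 1.13  0.49  1.56  0.    1.09 -0.11]
```

>>> drive_tool(
  targets=[
    [0,[-38,-23,0],-4],
    [0,[-76,-47,0],-8],
    [0,[-114,-70,0],-12],
    [0,[-153,-93,0],-16],
    [0,[-191,-117,0],-21],
    [0,[-229,-140,0],-21],
    [0,[-267,-163,0],-21],
    [0,[-306,-187,0],-21],
    [0,[-344,-210,0],-21],
    [0,[-370,-226,0],-21],
    [0,[-382,-234,0],-21],
    [0,[-382,-234,0],-21],
  ],
)

```text
clock: 2.4
eef_pos: [0.4907, 0.2413, 0.2502]
orientation: [-0.0, -0.013, 1.0, 0.0]
contact_force: [-0.5, 0.3, 0.3]
grip_width: 1.0
```

```bash
python3 - <<'E'
from h import *
T=tool();print(T.round(4).tolist());w=cam("wrist",T)
im=manip.snapshot("wrist");cv2.imwrite("pics/w1.png",im)
np.save("T1.npy",T)
for t in("bracket_middle","bracket_wide","bracket_narrow","bin"):
    for d in manip.silhouettes("wrist",t)[:2]: print(t,round(d["confidence"],2),np.round(d["box"],1))
E
```

```text
[[-0.9996, -0.0265, -0.0, 0.4907], [-0.0265, 0.9996, 0.0, 0.2413], [0.0, 0.0, -1.0, 0.2502], [0.0, 0.0, 0.0, 1.0]]
bracket_middle 0.74 [325.1 221.8  51.5  51.3]
bracket_wide 0.89 [439.5 219.3  83.8  42.2]
bracket_wide 0.71 [ 67.7 385.   53.9  39.6]
bracket_narrow 0.73 [197.5 216.1  48.8  47.9]
bracket_narrow 0.5 [ 34.3 266.4  65.6 138.3]
bin 0.57 [327.1 252.3 355.  136.1]
```

View pics/w1.png

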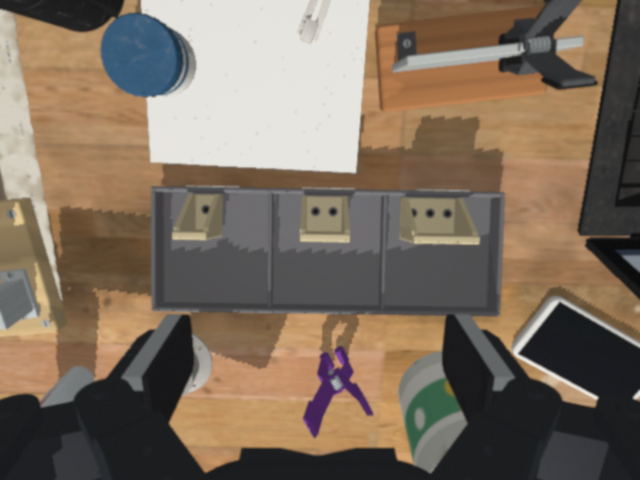

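The wrist picture shows the bin rectangle with corners at about (152,188), (503,190), (499,314) and (152,310). The two-hole bracket sits in the middle compartment, with its leg top edge from (300,241) to (349,241) and its foot towards the front. The dark clamp is on the rack at upper right, with its pin near (540,45).

```bash
python3 - <<'E'
from h import *
T=np.load("T1.npy");w=cam("wrist",T)
p=onplane(w,[[300,241],[349,241]],.065);print("legtop",p.round(4),np.linalg.norm(p[0]-p[1]))
print("toe",onplane(w,[[302,197],[348,197]],.006).round(4))
print("holes",onplane(w,[[315,211],[333,211]],.012).round(4))
print("bin",onplane(w,[[152,188],[503,191]],.023).round(4).tolist(),onplane(w,[[152,312],[499,314]],.049).round(4).tolist())
im=cv2.imread("pics/w1.png");cv2.imwrite("pics/c1.png",cv2.resize(im[180:320,260:400],None,fx=4,fy=4,interpolation=cv2.INTER_CUBIC))
E
```

```text
legtop [[0.5137 0.2288 0.065 ]
 [0.5127 0.2658 0.065 ]] 0.036996137142109295
toe [[0.4924 0.228  0.006 ]
 [0.4913 0.2681 0.006 ]]
holes [[0.5032 0.2396 0.012 ]
 [0.5027 0.2552 0.012 ]]
bin [[0.4846, 0.1043, 0.023], [0.4791, 0.3952, 0.023]] [[0.5849, 0.1051, 0.049], [0.5788, 0.3967, 0.049]]
```

View pics/c1.png

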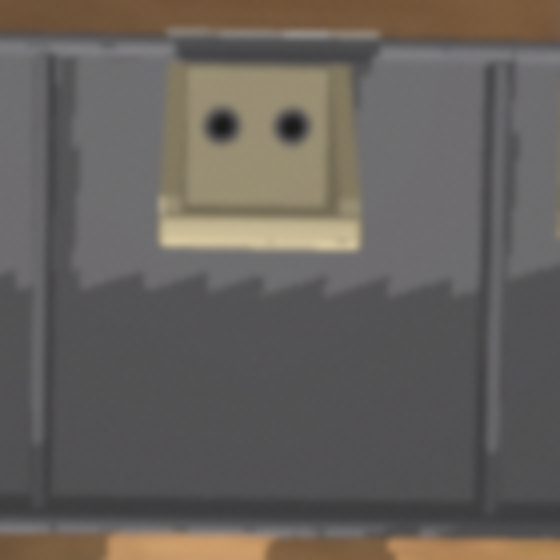

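>>> drive_tool(
  targets=[
    [0.4,[-12,6,40],0],
    [0.4,[-12,6,80],0],
    [0.4,[-12,6,110],0],
    [0.4,[-12,6,110],0],
    [0.4,[-12,6,110],0],
  ],
)

```text
clock: 3.15
eef_pos: [0.5009, 0.2504, 0.141]
orientation: [-0.0, -0.016, 1.0, 0.0]
contact_force: [0.0, 0.1, 0.2]
grip_width: 0.597
```

```bash
python3 - <<'E'
from h import *
T=tool();w=cam("wrist",T);print(T[:3,3],manip.observe()["grip_width"])
im=manip.snapshot("wrist");cv2.imwrite("pics/w2.png",im)
for d in manip.silhouettes("wrist","bracket_middle")[:2]: print(round(d["confidence"],2),np.round(d["box"],1))
# predicted outline
R=Rn.from_euler("z",1.5,degrees=True)*Rn.from_euler("y",-.25)
O=np.array([.527,.2477,.0127])
P=O+R.apply(np.array([[0,-19,56],[0,19,56],[-36,-19,6],[-36,19,6],[-16,-19,36],[-16,19,36]])/1e3)
uv=proj(w,P);print(uv.round(1).tolist())
for u in uv: cv2.circle(im,tuple(int(v) for v in u.round()),2,(0,0,255),-1)
cv2.imwrite("pics/w2c.png",im)
E
```

```text
[0.5009313  0.25043652 0.14098022] 0.5970825779393879
0.71 [309.8 253.9  76.1  78.5]
0.38 [512.   47.8 256.   95.6]
[[272.5, 288.6], [348.4, 289.0], [280.8, 216.3], [342.9, 216.6], [276.2, 253.2], [346.0, 253.6]]
```

View pics/w2c.png

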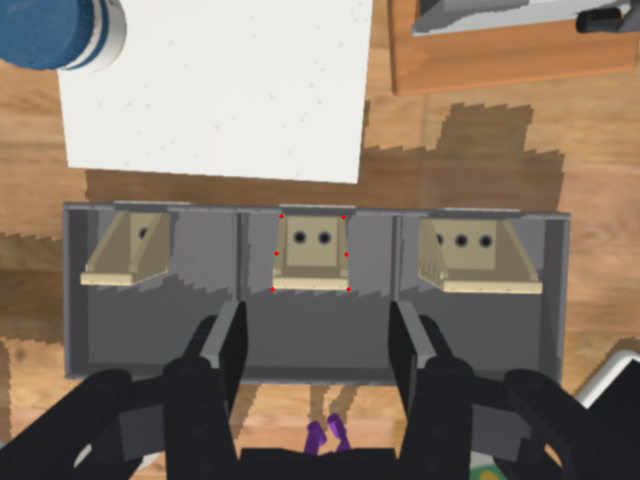

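The red model points land on the bracket's leg-top corners at (272,289) and (348,289) and on its foot corners, so the bracket's pose is confirmed.

>>> drive_tool(
  targets=[
    [0.4,[-2,-3,35],0],
    [0.4,[-2,-3,65],0],
    [0.4,[-2,-3,85],0],
    [0.4,[-2,-3,95],0],
    [0.4,[-2,-3,95],0],
    [1,[-2,-3,95],0],
    [1,[-2,-3,95],0],
    [1,[-2,-3,95],0],
    [1,[-2,-3,95],0],
    [1,[-2,-3,95],0],
  ],
)

```text
clock: 4.25
eef_pos: [0.5045, 0.2479, 0.0487]
orientation: [0.002, -0.015, 1.0, 0.001]
contact_force: [-1.0, -0.9, 8.2]
grip_width: 0.431
```

>>> drive_tool(
  targets=[
    [1,[0,0,-20],0],
    [1,[0,0,-50],0],
    [1,[0,0,-90],0],
    [1,[0,0,-130],0],
    [1,[0,0,-150],0],
    [1,[0,0,-150],0],
  ],
)

```text
clock: 4.85
eef_pos: [0.5047, 0.2479, 0.2024]
orientation: [0.005, -0.016, 1.0, 0.002]
contact_force: [0.4, -0.5, -1.2]
grip_width: 0.434
```

```bash
python3 - <<'E'
from h import *
T=tool();w=cam("wrist",T)
im=manip.snapshot("wrist");cv2.imwrite("pics/w3.png",im)
for d in manip.silhouettes("wrist","bracket_middle")[:2]: print(round(d["confidence"],2),np.round(d["box"],1))
print(manip.observe()["grip_width"]);go([.54,-.105,.25],97.5)
E
```

```text
0.56 [316.8 336.6 125.3 149.5]
0.24 [449.7 217.3  96.   56.2]
0.43611323443622313
shift [ -25.7 -353.4  -51.5] yaw -5.7 joints [ 0.34  0.46  1.78  0.    0.9  -1.26]
```

>>> drive_tool(
  targets=[
    [1,[-5,-35,-20],-3],
    [1,[-10,-75,-40],-6],
    [1,[-15,-115,-51],-6],
    [1,[-20,-155,-51],-6],
    [1,[-25,-195,-51],-6],
    [1,[-26,-235,-51],-6],
    [1,[-26,-275,-51],-6],
    [1,[-26,-315,-51],-6],
    [1,[-26,-340,-51],-6],
    [1,[-26,-353,-51],-6],
    [1,[-26,-353,-51],-6],
  ],
)

```text
clock: 6.05
eef_pos: [0.54, -0.1056, 0.2484]
orientation: [0.002, -0.067, 0.998, 0.001]
contact_force: [0.2, 0.4, 0.2]
grip_width: 0.439
```

```bash
python3 - <<'E'
from h import *
T=tool();print(T.round(4).tolist(),manip.observe()["grip_width"]);w=cam("wrist",T);np.save("T4.npy",T)
im=manip.snapshot("wrist");cv2.imwrite("pics/w4.png",im)
cv2.imwrite("pics/w4c.png",cv2.resize(im,None,fx=1.25,fy=1.25,interpolation=cv2.INTER_CUBIC))
for t in("panel","jig","bracket_middle"):
  for d in manip.silhouettes("wrist",t)[:2]: print(t,round(d["confidence"],2),np.round(d["box"],1))
E
```

```text
[[-0.991, -0.1334, 0.0042, 0.54], [-0.1334, 0.9911, 0.0027, -0.1056], [-0.0045, 0.0022, -1.0, 0.2484], [0.0, 0.0, 0.0, 1.0]] 0.43935145365152334
panel 0.98 [312.1 277.9 215.9  42.1]
jig 0.74 [315.  229.  252.  149.8]
bracket_middle 0.94 [317.9 335.9 127.8 145.9]
```

View pics/w4c.png

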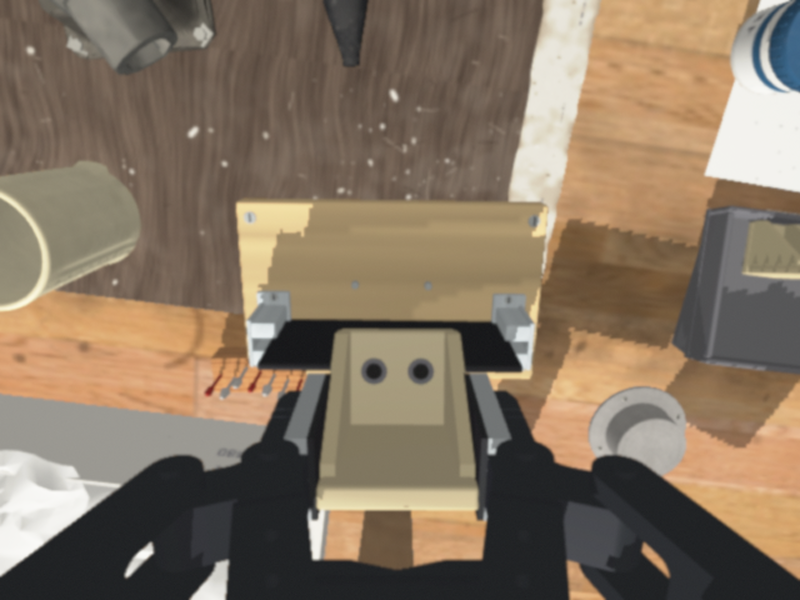

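The jig shows its board front corners at zoomed pixels (237,203) and (546,206), its pins at (355,285) and (428,286), and the panel's top back edge near row 369. The bracket is held in the jaws, with its leg top at row 508 and its toe at row 330.

```bash
python3 - <<'E'
from h import *
from scipy.optimize import least_squares
T=np.load("T4.npy");w=cam("wrist",T)
L=np.array([[-62.5,102,22],[-62.5,-102,22],[-8,24.5,28],[-8,-24.5,28],[22.5,75,96],[22.5,-75,96]])/1e3
uv=np.array([[546,206],[237,203],[428,286],[355,285],[522,371],[259,368]])/1.25
def J(p): return Rn.from_euler("z",p[2]).apply(L)+[p[0],p[1],0]
r=least_squares(lambda p:(proj(w,J(p))-uv).ravel(),[.58,-.105,.13],loss="soft_l1")
print("jig",r.x[:2].round(4),np.degrees(r.x[2]).round(2),(proj(w,J(r.x))-uv).round(1).tolist())
st=Rn.from_euler("z",r.x[2]).apply([.0175,0,.022])+[r.x[0],r.x[1],0];print("station",st.round(4))
B=np.array([[0,19,56],[0,-19,56],[-36,19,0],[-36,-19,0],[-6,0,6]])/1e3
bu=np.array([[482,508],[317,508],[462,330],[335,330],[396,424]])/1.25
# bracket in tool: bracket x->tool -x, y->tool y, z->tool -z ; lean about y
def Bt(q):
    P=Rn.from_euler("zy",[q[4],-q[3]]).apply(B)  # lean to front
    P=P*[-1,1,-1]+q[:3]; return P@T[:3,:3].T+T[:3,3]
def res(q):
    d=proj(w,Bt(q))-bu; d[4,0]=0; return d.ravel()
q=least_squares(res,[-.0245,0,.031,.25,0])
print("bracket in tool",q.x.round(4),res(q.x).round(1))
np.save("st.npy",np.r_[st,r.x[2]])
E
```

```text
jig [ 0.5723 -0.1042] 7.08 [[2.8, -1.5], [-1.9, -1.9], [0.2, 0.0], [-0.1, 0.2], [0.9, 1.4], [-1.4, 1.9]]
station [ 0.5896 -0.1021  0.022 ]
bracket in tool [-0.0208  0.0006  0.0314  0.2831  0.0006] [ 1.4  0.2 -1.4  0.2 -4.5 -0.6  4.5 -0.7  0.   0.7]
```

```bash
cat >> h.py <<'E'
def stn(x,y,z):
    """go to a point in station axes (mm)"""
    s=np.load("st.npy");P=s[:3]+Rn.from_euler("z",s[3]).apply(np.array([x,y,z])/1e3);go(P,90+np.degrees(s[3]))
def instn():
    s=np.load("st.npy");return Rn.from_euler("z",-s[3]).apply(manip.observe()["eef_pos"]-s[:3])*1e3
E
python3 - <<'E'
from h import *
stn(-25,-.6,75);stn(-25,-.6,43)
E
```

```text
shift [-23.3  -6.  152.4] yaw 0.8 joints [-0.31  0.38  1.75  0.    1.01 -2.02]
shift [-23.1  -6.  184.4] yaw 0.8 joints [-0.31  0.38  1.75  0.    1.01 -2.02]
```

>>> drive_tool(
  targets=[
    [1,[-10,-3,40],0.8],
    [1,[-20,-6,80],0.8],
    [1,[-23,-6,120],0.8],
    [1,[-23,-6,150],0.8],
    [1,[-23,-6,165],0.8],
    [1,[-23,-6,173],0.8],
    [1,[-23,-6,173],0.8],
  ],
)

```text
clock: 6.95
eef_pos: [0.5646, -0.1049, 0.0758]
orientation: [0.002, -0.062, 0.998, 0.001]
contact_force: [-1.4, 0.5, 0.4]
grip_width: 0.433
```

```bash
python3 - <<'E'
from h import *
T=tool();print(instn().round(1),manip.observe()["contact_force"].round(1));w=cam("wrist",T);np.save("T5.npy",T)
im=manip.snapshot("wrist");cv2.imwrite("pics/w5.png",im[120:480,120:520])
sc=manip.snapshot("scene")[190:280,280:400]
b=cv2.resize(sc,(800//2,300),interpolation=cv2.INTER_CUBIC)
cv2.imwrite("pics/w5c.png",np.hstack([cv2.resize(im[120:480,120:520],(400,360)),np.vstack([b,np.zeros((60,400,3),np.uint8)])]))
E
```

```text
[-25.2   0.3  53.8] [-1.4  0.5  0.4]
```

View pics/w5c.png

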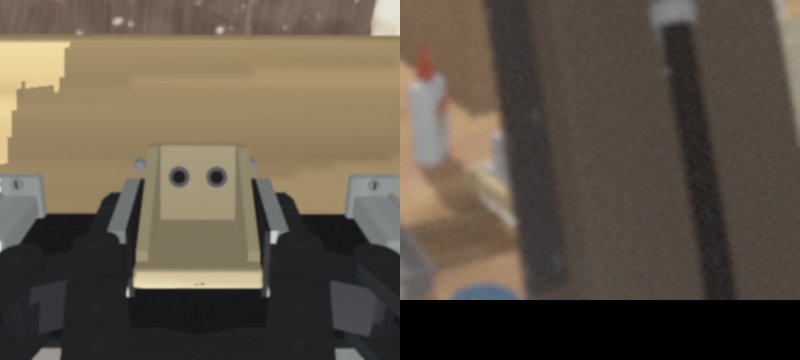

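Seen from close by, the bracket's toe is centred at column 198, between the pins at columns 140 and 253 and level with them. It is about 0.5 mm off to +y. The scene camera's view is blocked by the arm.

>>> drive_tool(
  targets=[
    [1,[0,-0.7,6],0],
    [1,[0,-0.7,11],0],
    [1,[0,-0.7,12],0],
    [0.5,[0,-0.7,12],0],
    [0.48,[0,-0.7,12],0],
    [0.48,[0,-0.7,12],0],
  ],
)

```text
clock: 7.65
eef_pos: [0.5654, -0.1061, 0.0653]
orientation: [0.003, -0.062, 0.998, 0.001]
contact_force: [0.4, 0.3, 0.8]
grip_width: 0.518
```

```bash
python3 - <<'E'
from h import *
s=manip.observe();print(instn().round(1),s["contact_force"].round(1),s["grip_width"])
T=tool();np.save("T6.npy",T);im=manip.snapshot("wrist");cv2.imwrite("pics/w6.png",im[120:480,120:520])
stn(-18,-1,38)
E
```

```text
[-24.6  -1.   43.3] [0.4 0.3 0.8] 0.5175155790424308
shift [-6.5  0.   5.4] yaw -0.0 joints [-0.3   0.66  1.84  0.01  0.63 -2.  ]
```

View pics/w6.png

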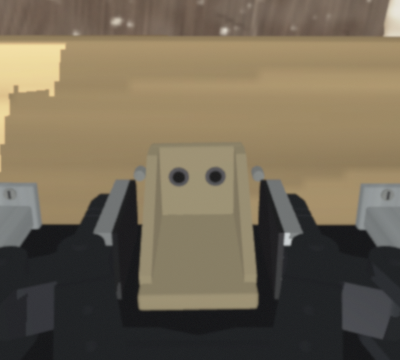

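The bracket has dropped upright onto its foot between the pins. I'll regrip it nearer the leg and push it gently to the panel.

>>> drive_tool(
  targets=[
    [0.48,[-3,0,5],0],
    [0.48,[-6.5,0,5],0],
    [0.48,[-6.5,0,5],0],
    [1,[-6.5,0,5],0],
    [1,[-6.5,0,5],0],
    [1,[-6.5,0,5],0],
    [1,[-8,0,5],0],
    [1,[-9,0,5],0],
    [1,[-9,0,5],0],
  ],
)

```text
clock: 8.6
eef_pos: [0.5743, -0.105, 0.0605]
orientation: [0.003, -0.062, 0.998, 0.001]
contact_force: [-2.1, 0.1, 5.1]
grip_width: 0.427
```

```bash
python3 - <<'E'
from h import *
s=manip.observe();print(instn().round(1),s["contact_force"].round(1),s["grip_width"])
E
```

```text
[-15.6  -1.   38.5] [-2.1  0.1  5.1] 0.4265612026081462
```

>>> drive_tool(
  targets=[
    [1,[-1,0,0],0],
    [1,[-1,0,0],0],
  ],
)

```text
clock: 8.8
eef_pos: [0.5744, -0.1049, 0.0605]
orientation: [0.002, -0.062, 0.998, 0.001]
contact_force: [-7.3, -2.4, 7.9]
grip_width: 0.429
```

>>> drive_tool(
  targets=[
    [1,[-1.5,0,0],0],
    [1,[-1.5,0,0],0],
  ],
)

```text
clock: 9.0
eef_pos: [0.5745, -0.1049, 0.0605]
orientation: [0.001, -0.062, 0.998, 0.001]
contact_force: [-10.8, -3.2, 8.6]
grip_width: 0.431
```

>>> drive_tool(
  targets=[
    [1,[0,0,0],0],
    [0.45,[0,0,0],0],
    [0.4,[0,0,0],0],
    [0.35,[1,0,0],0],
    [0.35,[1,0,-20],0],
    [0.35,[1,0,-60],0],
    [0.35,[30,0,-100],0],
    [0.35,[50,0,-110],0],
    [0.35,[50,0,-110],0],
    [0.35,[50,0,-110],0],
  ],
)

```text
clock: 10.0
eef_pos: [0.5249, -0.1115, 0.1706]
orientation: [0.001, -0.061, 0.998, 0.001]
contact_force: [-0.6, 0.2, 0.5]
grip_width: 0.652
```

```bash
python3 - <<'E'
from h import *
T=tool();np.save("T7.npy",T);w=cam("wrist",T);im=manip.snapshot("wrist");print(instn())
for d in manip.silhouettes("wrist","bracket_middle")[:1]: print(round(d["confidence"],2),np.round(d["box"],1))
s=np.load("st.npy")
P=s[:3]+Rn.from_euler("z",s[3]).apply(np.array([[0,-19,56],[0,19,56],[-6,-19,56],[-6,19,56],[-36,-19,0],[-36,19,0],[-25.5,24.5,6],[-25.5,-24.5,6],[0,60,74],[0,-60,74]])/1e3)
uv=proj(w,P);print(uv.round(1).tolist())
x0,y0=int(uv[:,0].min())-30,int(uv[:,1].min())-20
c=cv2.resize(im[y0:y0+220,x0:x0+260],None,fx=2.7,fy=2.7,interpolation=cv2.INTER_CUBIC)
for u in uv: cv2.circle(c,tuple(int(v) for v in ((u-[x0,y0]+.5)*2.7).round()),2,(0,0,255),-1)
cv2.imwrite("pics/w7.png",c)
E
```

```text
[-65.18129812  -1.34923898 148.08979119]
0.56 [317.8 312.9  65.1  98.2]
[[286.5, 359.6], [352.1, 359.5], [286.3, 350.5], [352.4, 350.4], [290.8, 266.4], [346.8, 266.3], [355.3, 284.2], [282.4, 284.2], [430.5, 378.2], [208.4, 378.6]]
```

View pics/w7.png

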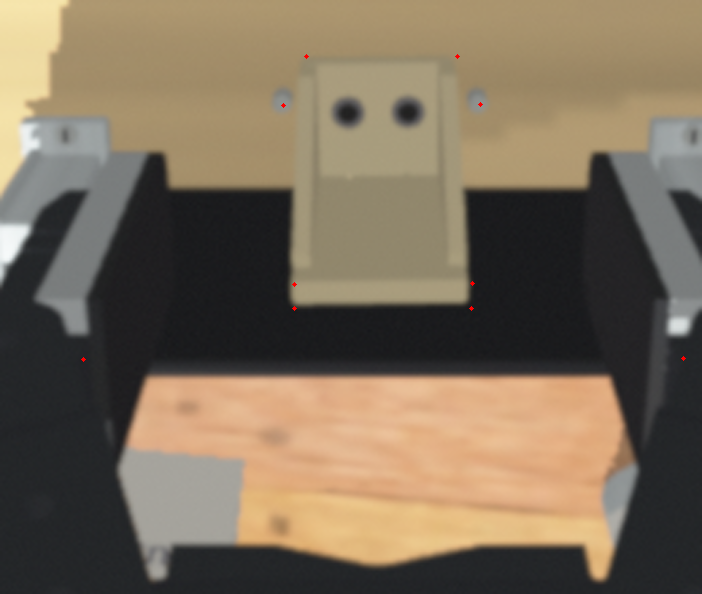

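Overlaying the model, the bracket's y-centre matches the pins: bracket mid at column 380, pins mid at 379.5. Its back edge lies at the foot of the panel to within about 1 mm. Next is the clamp, which needs a quarter turn and a move over the rack.

>>> drive_tool(
  targets=[
    [0,[0,0,-40],8],
    [0,[10,40,-80],16],
    [0,[20,85,-100],24],
    [0,[30,130,-100],32],
    [0,[40,175,-100],40],
    [0,[50,220,-100],48],
    [0,[60,265,-100],56],
    [0,[70,310,-100],64],
    [0,[80,355,-100],72],
    [0,[90,400,-100],80],
    [0,[90,445,-100],88],
    [0,[90,480,-100],92],
  ],
)

```text
clock: 11.3
eef_pos: [0.3786, 0.3424, 0.2704]
orientation: [-0.001, 0.672, 0.741, 0.001]
contact_force: [0.3, -0.3, 0.0]
grip_width: 1.001
```

>>> drive_tool(
  targets=[
    [0,[0,0,0],0],
    [0,[0,0,0],0],
  ],
)

```text
clock: 11.5
eef_pos: [0.3782, 0.3435, 0.2692]
orientation: [-0.001, 0.67, 0.742, -0.0]
contact_force: [0.7, -1.0, 0.3]
grip_width: 0.999
```

```bash
python3 - <<'E'
from h import *
T=tool();np.save("T8.npy",T);w=cam("wrist",T);print(T.round(3).tolist())
im=manip.snapshot("wrist");cv2.imwrite("pics/w8.png",im)
for t in("clamp","rack"):
  for d in manip.silhouettes("wrist",t)[:3]: print(t,round(d["confidence"],2),np.round(d["box"],1))
E
```

```text
[[-0.102, 0.995, -0.002, 0.378], [0.995, 0.102, 0.001, 0.343], [0.001, -0.002, -1.0, 0.269], [0.0, 0.0, 0.0, 1.0]]
clamp 0.94 [609.  330.1  61.9  85.8]
clamp 0.64 [177.8 165.   83.6  69. ]
clamp 0.63 [319.6 173.4  87.4  49.3]
rack 0.78 [318.9 188.2  81.2 164.9]
```

View pics/w8.png

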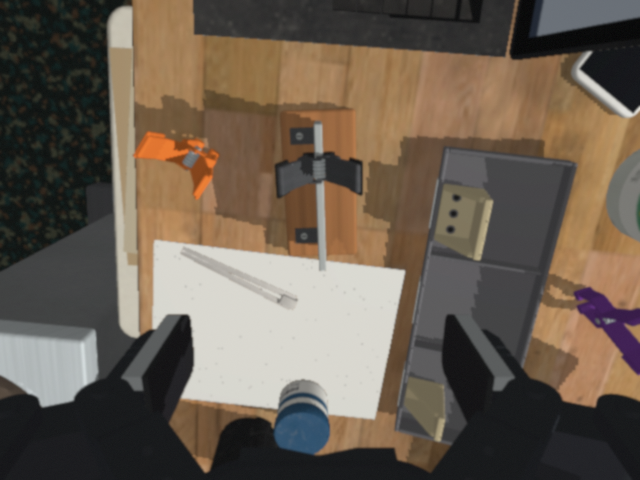

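The wrist view shows the dark clamp astride the strip: pin at (319,166), handle ends at (281,178) and (358,176), strip from (318,122) to (322,270). The orange clamp is at (178,165) and the purple one at (610,330). Both are look-alikes to be left alone.

```bash
python3 - <<'E'
from h import *
T=np.load("T8.npy");w=cam("wrist",T)
h=onplane(w,[[275.5,179],[363,176]],.129);print("handle ends",h.round(4).tolist(),np.linalg.norm(h[0]-h[1]))
print("handle mid",h.mean(0).round(4))
print("pin",onplane(w,[[319,166]],.083).round(4))
s=onplane(w,[[318,123],[322,269]],.08);d=s[0]-s[1];print("strip",s.round(4).tolist(),np.linalg.norm(d),np.degrees(np.arctan2(d[1],d[0])))
E
```

```text
handle ends [[0.3488, 0.3726, 0.129], [0.4022, 0.38, 0.129]] 0.05397126041332819
handle mid [0.3755 0.3763 0.129 ]
pin [[0.3753 0.3771 0.083 ]]
strip [[0.3715, 0.4067, 0.08], [0.386, 0.2974, 0.08]] 0.11024457217442135 97.55465848658106
```

```bash
python3 - <<'E'
from h import *
go([.3755,.3767,.122],7.7)
E
```

```text
shift [ 34.9   0.2 148. ] yaw -2.0 joints [0.6  0.31 1.81 0.   1.03 0.5 ]
```

>>> drive_tool(
  targets=[
    [0,[20,0,40],-2],
    [0,[35,0,80],-2],
    [0,[35,0,115],-2],
    [0,[35,0,138],-2],
    [0,[35,0,148],-2],
    [0,[35,0,148],-2],
    [1,[35,0,148],-2],
    [1,[35,0,148],-2],
    [1,[35,0,148],-2],
    [1,[35,0,148],-2],
    [1,[35,0,148],-2],
    [1,[35,0,148],-2],
  ],
)

```text
clock: 12.85
eef_pos: [0.3759, 0.3774, 0.1241]
orientation: [-0.001, 0.658, 0.753, 0.002]
contact_force: [-1.2, -1.4, 13.6]
grip_width: 0.277
```

>>> drive_tool(
  targets=[
    [1,[0,0,0],0],
    [1,[0,0,-10],0],
    [1,[0,0,-20],0],
  ],
)

```text
clock: 13.15
eef_pos: [0.3759, 0.3772, 0.145]
orientation: [-0.001, 0.658, 0.753, 0.002]
contact_force: [-0.4, -0.5, -1.8]
grip_width: 0.276
```

```bash
python3 - <<'E'
from h import *
T=tool();np.save("T9.npy",T);print(T[:3,3]);im=manip.snapshot("wrist")
for d in manip.silhouettes("wrist","clamp")[:3]: print(round(d["confidence"],2),np.round(d["box"],1))
sc=manip.snapshot("scene")
for d in manip.silhouettes("scene","clamp")[:4]: print(round(d["confidence"],2),np.round(d["box"],1))
cv2.imwrite("pics/w9.png",np.hstack([cv2.resize(im[150:480,120:520],(440,363)),cv2.resize(sc[240:400,150:310],(360,363),interpolation=cv2.INTER_CUBIC)]))
E
```

```text
[0.37588574 0.37724079 0.1449701 ]
0.8 [102.4 258.1 155.4 117.5]
0.55 [319.2 327.   97.1 153. ]
0.84 [217.9 349.8  20.2  48.7]
0.67 [195.2 298.6  28.6  41.8]
0.59 [206.2 248.8  20.7  27.3]
```

View pics/w9.png

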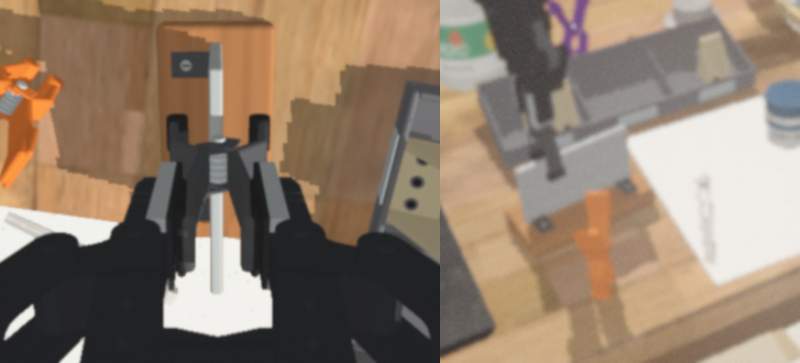

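The clamp is squeezed with its jaws wide open, hinge clear above the strip, and held by the dark handles. I'll lift it clear and carry it to the jig.

```bash
python3 - <<'E'
from h import *
stn(-.5,-.5,208)
E
```

```text
shift [-503.8  147.5  -87.3] yaw -89.4 joints [0.66 0.5  1.9  0.   0.74 0.53]
```

>>> drive_tool(
  targets=[
    [1,[0,0,-30],0],
    [1,[0,0,-65],0],
    [1,[-20,6,-87],0.6],
    [1,[-60,18,-87],0.6],
    [1,[-105,31,-87],0.6],
    [1,[-150,44,-87],0.6],
    [1,[-195,57,-87],0.6],
    [1,[-240,70,-87],0.6],
    [1,[-285,83,-87],0.6],
    [1,[-330,97,-87],0.6],
    [1,[-375,110,-87],0.6],
    [1,[-420,123,-87],0.6],
  ],
)

```text
clock: 14.55
eef_pos: [0.5541, -0.0248, 0.2297]
orientation: [-0.001, 0.662, 0.749, 0.002]
contact_force: [1.6, 0.1, -0.8]
grip_width: 0.272
```

```bash
python3 - <<'E'
from h import *
stn(-.5,-.5,208);print(manip.observe()["grip_width"])
E
```

```text
shift [-81.5  25.3  -0.6] yaw 90.0 joints [-0.17  0.41  1.76  0.01  0.97 -0.29]
0.2719098524624746
```

>>> drive_tool(
  targets=[
    [1,[-35,11,0],0],
    [1,[-70,22,0],0],
    [1,[-81.5,25.3,0],0],
    [1,[-81.5,25.3,0],0],
    [1,[-81.5,25.3,0],0],
  ],
)

```text
clock: 15.05
eef_pos: [0.5886, -0.1018, 0.229]
orientation: [-0.002, 0.662, 0.749, 0.002]
contact_force: [-0.6, 0.5, -0.7]
grip_width: 0.274
```

```bash
python3 - <<'E'
from h import *
T=tool();w=cam("wrist",T);im=manip.snapshot("wrist");cv2.imwrite("pics/w10.png",im)
print(instn().round(1),np.degrees(np.arctan2(T[1,1],T[0,1])))
s=np.load("st.npy");f=lambda L:proj(w,s[:3]+Rn.from_euler("z",s[3]).apply(np.array(L)/1e3)).round(1).tolist()
print("front/back top edge y=65,40,20,0",f([[0,y,74] for y in(65,40,20,0)]),f([[5,y,74] for y in(65,40,20,0)]))
print("bracket",f([[-6,19,56],[-36,19,0],[-36,-19,0]]), "pin in hand y", proj(w,[T[:3,3]-[0,0,.0413]]))
for t in("panel","bracket_middle","clamp"):
  for d in manip.silhouettes("wrist",t)[:2]:
    print(t,round(d["confidence"],2),np.round(d["box"],1))
    if t=="panel":
      r=d["region"]
      for v in range(60,330,30):
        c=np.where(r[v])[0]; print(v,(c.min(),c.max(),len(c)) if len(c) else None,end=" ")
g=cv2.cvtColor(im,cv2.COLOR_BGR2GRAY)
for v in(110,140,170,200): print(v,g[v,300:345:1].tolist())
E
```

```text
[ -0.9   0.8 207.2] 7.066393913131153
front/back top edge y=65,40,20,0 [[319.2, 125.9], [319.1, 169.1], [319.0, 202.0], [319.0, 233.4]] [[327.8, 125.9], [327.5, 169.1], [327.2, 202.0], [327.0, 233.4]]
bracket [[309.7, 197.6], [272.2, 182.9], [273.6, 230.0]] pin in hand y [[317.63817664 294.38751485]]
panel 0.68 [326.4 225.6  12.5 231.2]
60 None 90 None 120 (np.int64(320), np.int64(328), 9) 150 (np.int64(319), np.int64(328), 10) 180 (np.int64(319), np.int64(328), 10) 210 (np.int64(319), np.int64(327), 9) 240 (np.int64(319), np.int64(327), 9) 270 (np.int64(319), np.int64(326), 8) 300 None panel 0.65 [338.6 329.1  59.  151.1]
60 None 90 None 120 None 150 None 180 None 210 None 240 None 270 (np.int64(346), np.int64(365), 20) 300 (np.int64(326), np.int64(349), 24) bracket_middle 0.94 [294.7 219.4  45.8  74.2]
110 [154, 151, 148, 148, 154, 157, 157, 156, 154, 153, 152, 151, 150, 150, 150, 149, 146, 144, 138, 124, 93, 66, 55, 56, 57, 62, 73, 93, 121, 138, 134, 151, 192, 221, 227, 228, 228, 227, 227, 227, 228, 228, 228, 227, 228]
140 [141, 141, 141, 142, 141, 141, 141, 141, 141, 140, 141, 140, 140, 140, 140, 140, 140, 137, 128, 104, 67, 39, 37, 39, 42, 43, 44, 69, 128, 182, 202, 204, 202, 201, 199, 199, 197, 197, 196, 195, 195, 194, 193, 193, 192]
170 [131, 132, 134, 136, 139, 141, 141, 140, 141, 140, 140, 140, 140, 140, 139, 140, 139, 137, 125, 96, 57, 37, 38, 40, 40, 43, 48, 78, 132, 177, 196, 199, 200, 200, 200, 199, 197, 196, 195, 194, 195, 194, 193, 192, 192]
200 [129, 128, 128, 128, 131, 137, 140, 141, 137, 133, 133, 136, 137, 137, 137, 137, 136, 131, 115, 86, 52, 35, 38, 37, 40, 42, 53, 95, 149, 186, 198, 202, 202, 202, 200, 199, 198, 196, 196, 195, 195, 194, 193, 193, 194]
```

>>> drive_tool(
  targets=[
    [1,[-0.8,0.4,25],0],
    [1,[-0.8,0.4,50],0],
    [1,[-0.8,0.4,68],0],
    [1,[-0.8,0.4,80],0],
    [1,[-0.8,0.4,86],0],
    [1,[-0.8,0.4,88],0],
    [1,[-0.8,0.4,88],0],
  ],
)

```text
clock: 15.95
eef_pos: [0.5898, -0.1017, 0.142]
orientation: [-0.001, 0.662, 0.75, 0.003]
contact_force: [0.7, 0.5, -1.6]
grip_width: 0.272
```

```bash
python3 - <<'E'
from h import *
s=manip.observe();print(instn().round(1),s["contact_force"].round(1),s["ft_torque"].round(2),s["grip_width"])
manip.snapshot("wrist")
for t in("bracket_middle","clamp"):
  for d in manip.silhouettes("wrist",t)[:2]: print(t,round(d["confidence"],2),np.round(d["box"],1))
E
```

```text
[  0.2   0.4 120. ] [ 0.7  0.5 -1.6] [ 0.02 -0.02 -0.01] 0.27245482367228474
bracket_middle 0.74 [284.6 252.3  64.2  84.1]
clamp 0.92 [318.5 326.2  97.4 152.7]
```

>>> drive_tool(
  targets=[
    [1,[-0.4,-0.6,2],0],
    [1,[-0.4,-0.6,2.5],0],
    [1,[-0.4,-0.6,2.5],0],
  ],
)

```text
clock: 16.4
eef_pos: [0.5894, -0.1024, 0.1402]
orientation: [-0.0, 0.662, 0.75, 0.003]
contact_force: [-0.3, -0.1, 2.2]
grip_width: 0.274
```

>>> drive_tool(
  targets=[
    [0.68,[0,0,0],0],
    [0.62,[0,0,0],0],
    [0.56,[0,0,0],0],
    [0.5,[0,0,0],0],
    [0.44,[0,0,0],0],
    [0.38,[0,0,0],0],
    [0.3,[0,0,0],0],
    [0.2,[0,0,0],0],
    [0.05,[0,0,0],0],
    [0,[0,0,0],0],
    [0,[0,0,0],0],
  ],
)

```text
clock: 17.5
eef_pos: [0.5895, -0.1024, 0.1402]
orientation: [-0.0, 0.662, 0.75, 0.003]
contact_force: [-0.1, -0.5, -0.5]
grip_width: 1.0
```

```bash
python3 - <<'E'
from h import *
s=manip.observe();print(instn().round(1),s["contact_force"].round(1),s["grip_width"])
T=tool();manip.snapshot("wrist")
for d in manip.silhouettes("wrist","clamp")[:2]: print(round(d["confidence"],2),np.round(d["box"],1))
E
```

```text
[ -0.2  -0.3 118.2] [-0.1 -0.5 -0.5] 0.9996488919628186
0.81 [318.9 330.9 163.5 158.5]
0.27 [354.2 332.1  89.5 151.7]
```

Next I'll back straight up and move aside for a last look.

>>> drive_tool(
  targets=[
    [0,[0,0,-20],0],
    [0,[0,0,-50],0],
    [0,[0,0,-90],0],
    [0,[30,0,-120],0],
    [0,[60,0,-120],0],
    [0,[60,0,-120],0],
    [0,[60,0,-120],0],
  ],
)

```text
clock: 18.3
eef_pos: [0.5815, -0.0431, 0.2604]
orientation: [-0.0, 0.661, 0.75, 0.003]
contact_force: [1.0, -0.7, -0.3]
grip_width: 0.997
```

```bash
python3 - <<'E'
from h import *
T=tool();w=cam("wrist",T);im=manip.snapshot("wrist");print(instn().round(1))
s=np.load("st.npy");f=lambda L:proj(w,s[:3]+Rn.from_euler("z",s[3]).apply(np.array(L)/1e3))
P=[[-22,-11,124],[-24,11,124],[23,11,124],[0,0,77],[-6,19,56],[-6,-19,56],[-36,19,0],[-36,-19,0],[0,60,74],[0,-60,74],[-25.5,24.5,6],[-25.5,-24.5,6]]
uv=f(P);print(uv.round(1).tolist())
for t in("clamp","bracket_middle","panel"):
  for d in manip.silhouettes("wrist",t)[:2]: print(t,round(d["confidence"],2),np.round(d["box"],1))
sc=manip.snapshot("scene")
x0,y0=200,110
c=cv2.resize(im[y0:y0+230,x0:x0+240],None,fx=2.4,fy=2.4,interpolation=cv2.INTER_CUBIC)
for u in uv[3:]: cv2.circle(c,tuple(int(v) for v in ((u-[x0,y0]+.5)*2.4).round()),2,(0,0,255),-1)
b=cv2.resize(sc[180:280,290:330],(221,552),interpolation=cv2.INTER_CUBIC)
cv2.imwrite("pics/w11.png",np.hstack([c,b]))
E
```

```text
[ -0.8  59.  238.1]
[[283.0, 348.1], [279.0, 316.7], [355.4, 316.8], [317.7, 300.0], [309.8, 265.3], [309.9, 310.5], [276.7, 242.8], [277.8, 282.5], [318.0, 219.1], [317.4, 368.9], [288.1, 238.9], [289.0, 290.7]]
clamp 0.92 [316.8 315.2  79.9  82.8]
clamp 0.62 [293.4   6.7 116.9  13.4]
bracket_middle 0.68 [293.9 272.5  41.5  59.4]
panel 0.91 [322.9 284.8  10.4 202.9]
```

View pics/w11.png

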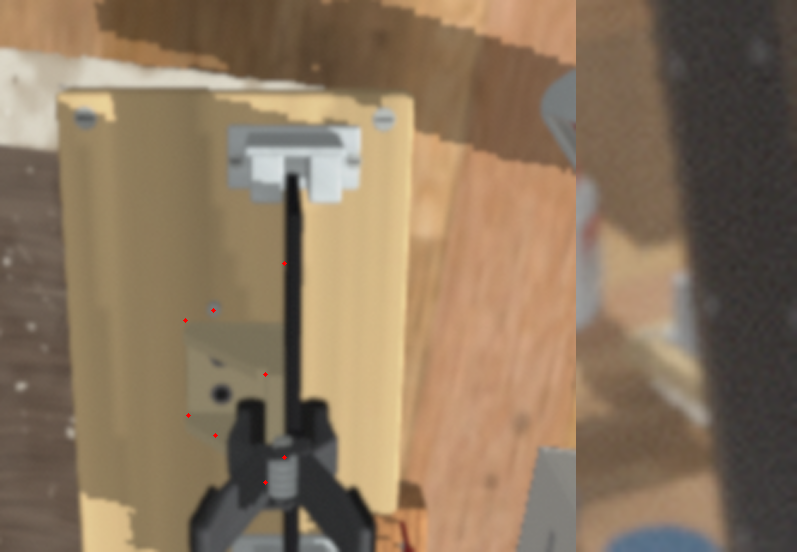

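The clamp sits upright over the panel, but it looks a few mm off the bracket's middle towards -y, with the pin at zoomed row 470 against 457 expected. I'll measure this numerically.

```bash
cat > m.py <<'E'
from h import *
from scipy.optimize import least_squares
T=tool();w=cam("wrist",T);im=manip.snapshot("wrist")
s=np.load("st.npy");f=lambda L:proj(w,s[:3]+Rn.from_euler("z",s[3]).apply(np.array(L)/1e3))
d=manip.silhouettes("wrist","clamp")[0];r=d["region"]
print(d["confidence"],d["box"])
for v in range(268,362,4):
    c=np.where(r[v])[0]; print(v,(int(c.min()),int(c.max()),len(c)) if len(c) else None,end="; ")
print()
for y in(0,-4,-6): print(y,"handle y-11,+11 z48:",f([[-23,y-11,125],[-23,y+11,125],[-23,y-11,106]])[:,1].round(1),"jaw y+8,-8 z-36",f([[-16,y+8,41],[-16,y-8,41],[-16,y+8,36]])[:,1].round(1),"pin",f([[0,y,80]]).round(1))
g=cv2.cvtColor(im,cv2.COLOR_BGR2GRAY)
print("left handle col",[(v,int(g[v,282:288].mean())) for v in range(296,364,3)]);print("jaw col 304",[(v,int(g[v,302:307].mean())) for v in range(264,300,2)])
E
python3 m.py
```

```text
0.89 [319.5, 312.2, 82.6, 80.8]
268 None; 272 None; 276 (301, 308, 8); 280 (299, 336, 21); 284 (298, 337, 24); 288 (297, 339, 27); 292 (296, 340, 41); 296 (296, 340, 45); 300 (296, 340, 45); 304 (296, 340, 45); 308 (295, 340, 46); 312 (288, 348, 61); 316 (285, 352, 68); 320 (282, 354, 70); 324 (280, 356, 54); 328 (280, 357, 48); 332 (280, 356, 39); 336 (280, 355, 32); 340 (280, 355, 27); 344 (280, 355, 23); 348 (280, 355, 19); 352 (280, 355, 14); 356 None; 360 None; 
0 handle y-11,+11 z48: [348.  316.4 332.7] jaw y+8,-8 z-36 [270.6 289.  268.3] pin [[318.  300.8]]
-4 handle y-11,+11 z48: [353.6 322.2 338. ] jaw y+8,-8 z-36 [275.2 293.5 272.9] pin [[318.  305.9]]
-6 handle y-11,+11 z48: [356.4 325.2 340.6] jaw y+8,-8 z-36 [277.5 295.7 275.2] pin [[318.  308.4]]
left handle col [(296, 117), (299, 118), (302, 117), (305, 117), (308, 117), (311, 110), (314, 83), (317, 60), (320, 42), (323, 37), (326, 45), (329, 63), (332, 78), (335, 76), (338, 76), (341, 77), (344, 77), (347, 75), (350, 75), (353, 86), (356, 160), (359, 180), (362, 92)]
jaw col 304 [(264, 121), (266, 126), (268, 130), (270, 130), (272, 129), (274, 103), (276, 37), (278, 25), (280, 33), (282, 37), (284, 37), (286, 36), (288, 37), (290, 36), (292, 36), (294, 42), (296, 48), (298, 47)]
```

The clamp is upright but sits at y ≈ -4.5 mm, while the bracket's middle is at ≈ -0.5 mm. I'll squeeze it again, lift it slightly, shift it +4 mm and release.

```bash
python3 - <<'E'
from h import *
stn(-.3,-4.5,118.2)
E
```

```text
shift [-6.370e+01  1.000e-01  1.196e+02] yaw -90.0 joints [-0.19  0.42  1.65  0.01  1.07 -0.32]
```

>>> drive_tool(
  targets=[
    [0,[-40,0,10],0],
    [0,[-64,0,40],0],
    [0,[-64,0,80],0],
    [0,[-64,0,108],0],
    [0,[-64,0,119],0],
    [0,[-64,0,119],0],
    [1,[-64,0,119],0],
    [1,[-64,0,119],0],
    [1,[-64,0,119],0],
    [1,[-64,0,119],0],
    [1,[-64,0,119],0],
    [1,[-64,0,119],0],
  ],
)

```text
clock: 19.85
eef_pos: [0.5901, -0.107, 0.1421]
orientation: [0.0, 0.662, 0.75, 0.003]
contact_force: [-2.2, 0.7, 7.9]
grip_width: 0.273
```

```bash
python3 - <<'E'
from h import *
s=manip.observe();print(instn().round(1),s["contact_force"].round(1),s["grip_width"])
E
```

```text
[ -0.2  -5.  120.1] [-2.2  0.7  7.9] 0.27332442547292574
```

>>> drive_tool(
  targets=[
    [1,[0,0,-3],0],
    [1,[2,0,-4],0],
    [1,[4,0,-4],0],
    [1,[4.3,0,-4],0],
    [1,[4.3,0,-1],0],
    [1,[4.3,0,0],0],
    [1,[4.3,0,0],0],
  ],
)

```text
clock: 20.55
eef_pos: [0.5897, -0.1027, 0.1423]
orientation: [0.0, 0.662, 0.75, 0.003]
contact_force: [-1.0, 1.4, 5.2]
grip_width: 0.272
```

```bash
python3 - <<'E'
from h import *
s=manip.observe();print(instn().round(1),s["contact_force"].round(1),s["grip_width"])
E
```

```text
[-1.000e-01 -7.000e-01  1.203e+02] [-1.   1.4  5.2] 0.27164841341593526
```

>>> drive_tool(
  targets=[
    [0.68,[0,0,0],0],
    [0.62,[0,0,0],0],
    [0.56,[0,0,0],0],
    [0.5,[0,0,0],0],
    [0.44,[0,0,0],0],
    [0.38,[0,0,0],0],
    [0.3,[0,0,0],0],
    [0.2,[0,0,0],0],
    [0.05,[0,0,0],0],
    [0,[0,0,0],0],
    [0,[0,0,0],0],
  ],
)

```text
clock: 21.65
eef_pos: [0.5897, -0.1027, 0.1423]
orientation: [0.0, 0.662, 0.75, 0.003]
contact_force: [-0.8, 0.3, -0.9]
grip_width: 0.999
```

>>> drive_tool(
  targets=[
    [0,[0,0,-20],0],
    [0,[0,0,-50],0],
    [0,[0,0,-90],0],
    [0,[30,0,-118],0],
    [0,[60,0,-118],0],
    [0,[60,0,-118],0],
    [0,[60,0,-118],0],
    [0,[60,0,-118],0],
  ],
)

```text
clock: 22.45
eef_pos: [0.5817, -0.0442, 0.2601]
orientation: [0.0, 0.662, 0.749, 0.003]
contact_force: [-0.1, 0.2, 0.1]
grip_width: 0.999
```

```bash
python3 m.py; python3 - <<'E'
from h import *
print(instn().round(1))
T=tool();w=cam("wrist",T);s=np.load("st.npy");f=lambda L:proj(w,s[:3]+Rn.from_euler("z",s[3]).apply(np.array(L)/1e3))
print("toe pred",f([[-36,19,0],[-36,-19,0]]).round(1).tolist(),"cheek/leg +y back top",f([[0,19,56],[-6,19,56]]).round(1).tolist())
for d in manip.silhouettes("wrist","bracket_middle")[:1]:
    r=d["region"];print(d["confidence"],d["box"])
    for v in range(238,310,6):
        c=np.where(r[v])[0]; print(v,(int(c.min()),int(c.max())) if len(c) else None,end="; ")
E
```

```text
0.81 [318.8, 307.6, 81.0, 86.5]
268 None; 272 (299, 336, 23); 276 (299, 336, 23); 280 (298, 338, 27); 284 (296, 340, 35); 288 (294, 340, 47); 292 (295, 339, 45); 296 (295, 339, 45); 300 (295, 339, 45); 304 (294, 342, 49); 308 (285, 350, 66); 312 (282, 352, 71); 316 (280, 355, 56); 320 (278, 357, 53); 324 (279, 357, 46); 328 (279, 356, 38); 332 (279, 356, 32); 336 (279, 356, 28); 340 (279, 355, 23); 344 (279, 355, 18); 348 (280, 355, 7); 352 None; 356 None; 360 None; 
0 handle y-11,+11 z48: [347.6 316.  332.3] jaw y+8,-8 z-36 [270.2 288.6 267.9] pin [[317.6 300.4]]
-4 handle y-11,+11 z48: [353.2 321.8 337.6] jaw y+8,-8 z-36 [274.8 293.1 272.5] pin [[317.6 305.5]]
-6 handle y-11,+11 z48: [355.9 324.7 340.2] jaw y+8,-8 z-36 [277.1 295.4 274.8] pin [[317.6 308. ]]
left handle col [(296, 117), (299, 117), (302, 117), (305, 101), (308, 75), (311, 51), (314, 38), (317, 40), (320, 51), (323, 69), (326, 79), (329, 77), (332, 78), (335, 79), (338, 79), (341, 76), (344, 78), (347, 107), (350, 174), (353, 184), (356, 185), (359, 175), (362, 90)]
jaw col 304 [(264, 122), (266, 127), (268, 116), (270, 49), (272, 25), (274, 29), (276, 35), (278, 35), (280, 35), (282, 35), (284, 35), (286, 35), (288, 42), (290, 48), (292, 47), (294, 46), (296, 45), (298, 46)]
[ -0.7  58.1 238. ]
toe pred [[276.6, 241.4], [277.7, 281.2]] cheek/leg +y back top [[317.6, 263.6], [309.7, 263.7]]
0.82 [296.1, 270.9, 40.9, 56.8]
238 None; 244 (277, 316); 250 (276, 317); 256 (277, 317); 262 (277, 317); 268 (278, 317); 274 (278, 317); 280 (277, 317); 286 (277, 294); 292 (283, 294); 298 None; 304 None;
```

```bash
python3 -c "
from station import manip
print(manip.finish_job(), manip.observe()['clock'])"
```

```text
the job is handed in; nothing more can be done
the job is handed in; nothing more can be done
```

The job is handed in. The two-hole bracket stands in the jig and the dark clamp is clipped over the panel at the bracket's middle. It finished at about 22.6 s of the 61 s allowed, with the gripper open and clear of everything.

- **Bracket:** I set it between the pins, let it drop flat onto its foot, regripped it and pushed it until the panel stopped it at about 11 N. In the last check its toe matched the seated position to about 0.5 mm, and it was centred between the pins to within about 0.5 mm.
- **Clamp:** the first clip was about 4.5 mm off centre, so I squeezed it again, shifted it about +4 mm and released. The final check puts it upright at y ≈ 0 to -0.7 mm, against a bracket middle of about -0.5 mm. It is centred on the panel, with its pin down on the top edge.
- **Disagreement:** one oblique view before clamping hinted at about 1° of lean in the bracket. The later views did not show it, but I did not test for it separately. I put it down to calibration and blur.
- **Not checked by camera at the end:** the scene camera's view of the jig was blocked by the arm. I did not look again at the cup, glue bottle, jar or the other two brackets. The arm's path stayed clear of them.

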